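# Load the bench mixer and hold its dead-man lever level

## Robot

A 6-joint arm with a two-finger parallel gripper is mounted at the origin on a cart in front of the work surface, level with it; the furniture and walls round the work are solid. World frame = base frame: x ahead of the robot, y to its left, z up, the work surface at z = 0. Lengths are in m, angles in rad, forces in N, time in s.
With the tool pointing down it reaches from about 0.3 to 0.875 m from the base axis. Payload 6.4 kg.
Tool frame: the origin (TCP) lies at the very end of the fingers, on their centre line; the grasp point (between the pads) lies 19 mm behind it; z points along the fingers, y is the line along which they close (so a half turn about z gives the same grasp; the last joint's range is limited). The gripper opens to 85 mm and grips with 20 to 120 N. Pads are 22 mm wide; open, the fingers measure 114 mm over their backs; the gripper's body (76 mm by 85 mm) begins 54 mm behind the grasp point. The pads swing forward as they close: fully open they stand 13 mm farther back than shut.
Start: joints at [-1.542, 0.181, 1.607, -0, 1.354, -0.206], TCP at [0.134, -0.559, 0.231] pointing down, gripper open.
Joint ranges: [-2.99, 2.99], [-0.89, 2.07], [0.3, 2.58], [-1.14, 4.28], [0, 2.63], [-3.12, 3.12]. Speed limits (rad/s): [2.57, 2.57, 3.01, 3.14, 3.14, 3.14].

## Interface

Orientations are given as a unit quaternion [w, x, y, z].
In Python, from bench import * gives the robot as it stands. The module is installed in compiled form; this text tells all that it offers.
- The arm moves only by the tool arm_command, never from a script. Its arguments are lists of equal length, an entry for each row: "dp": the shift along the tool's x, y, z in units of 0.25 m (1.0 is 0.25 m), a list of three; "turn": the turn, a rotation vector about the tool's x, y, z in units of 30 degrees (1.0 is 30 degrees), a list of three; "jaw": the opening, from 0 (shut) to 1 (fully open). A call has 1 to 5 rows; each row is the pose to reach, as a shift and turn from the pose commanded when the call began, along the tool's axes at that moment; what a row does not reach only later rows make up. A row lasts 1/8 s, in which the tool goes at most 62.5 mm and 10.7 degrees, less where a joint would pass 70% of its speed; a pose out of reach is approached as far as the arm can. A call with a number of a shift or a turn outside -1 to 1 is refused whole. A call with a gripper value outside its range is refused whole. The fingers move at their own pace and stop on an object; the grip force is fixed at half the most. Time passes only in rows, so rows that repeat a pose let the fingers close. It gives the time, the measured TCP pose, the force, the opening and the grip force at its end, in the units of the state.
- get_obs(): the state, without advancing time (a new reading comes with each control period).
- camera(name): name is "scene" or "side" or "wrist"; returns the picture (384x512x3 uint8, blue, green, red); there is no depth.
- get_calibration(name): a dict with "camera_matrix" (3x3 intrinsics, pixels), "k1" (the pictures are not rectified: a ray, as slopes to the right and down, at radius r is drawn at 1 + k1 r^2 times it, then the intrinsics apply), "R" (3x3) and "t" (3): a world point X has camera coordinates R X + t; the wrist camera has in their place "mount" (4x4, takes a point from camera to tool coordinates, whose origin is the TCP and whose axes are the flange's). Camera axes: x right, y down, z forward; pixel columns grow to the right and rows downward; lengths in m; the calibration is good to about 2 mm. A picture is of the moment at which its call begins: read the wrist's pose just before it. get_calibration takes no time and is no camera call.
- hand_in(): hands the job in; it is judged then, once.
The state is a dict: "time_s": time; "q": joint angles; "dq": joint speeds; "joint_efforts": joint torques, N m; "eef_pos": TCP position; "eef_rot": TCP orientation; "wrist_force": force on the tool from outside, world axes, zero at the start; "torque": the same for the moment, N m; "opening": opening from 0.0 (shut) to 1.0 (fully open); "grasp_force": force on a finger pad.
Only numpy, scipy, OpenCV 4.12 (cv2) and the standard library are available. Lean on these libraries where they do the work, as an engineer would, in place of code of your own. Each camera call takes 0.05 s, during which the arm holds its last target. There are 200 camera calls.

## Task

Stand the two tall dropper bottles from the worktop upright in free cells of the mixer's divided carrier, one to a cell, setting them down rather than dropping them, and leave the bottle already in it and the oil bottle, beaker and timer where they are. Only when both are loaded, press the mixer's spring-loaded dead-man lever down with the fingertips until it lies level (the mixer runs only there: released or near its bottom stop it cuts out, so never push it near the bottom stop) and keep it level. Finish while still holding the lever pressed; do not let it go.

Things in the scene. Friction and masses are not known exactly. Their poses are not given: they have to be found in the camera images.
- mixer: Fixed bench mixer, 150 (x) x 288 (y) mm. Origin: middle of its underside, on the worktop; x to its back, y to its left seen from the robot, z up. Left part (y -15 to +135 mm): white housing 43 mm high with a round platter, top at z = 50 mm, centred at x 0, y +60. Right part (y -138 to -12): low grey deck 23 mm high, with the lever. Place and yaw vary.
- carrier: Square aluminium divided carrier, 96 x 96 x 42 mm, open on top, fixed on the mixer's platter at any yaw. Walls and dividers 4 mm; 2 x 2 square cells 42 mm wide, centred at x, y = +-23 mm. Origin: centre of its underside, 50 mm above the worktop; z up. Cell floor at z = 4 mm, rim at z = 42 mm.
- lever_pad (a point): Centre of the top face of the lever's square black pad (36 x 36 mm), the place to press with shut fingers pointing down; 100 mm from the pivot. Released it is about 100 mm above the worktop; with the lever level it is 71 mm above it, at mixer frame x -50, y -90 mm.
- lever (a joint): Dead-man lever: steel bar 24 mm wide, black pad at its robot-side end, pivot at mixer frame x +50, y -90, z 62 mm. Press angle in rad: 0 released (pad end raised), 0.30 level, 0.60 bottom stop. Its spring pushes up at the pad with about 3 N released, 8 N level, 13 N at the bottom. Level: the bar's top is flush with the tops of the two thin fins beside it (67 mm above the worktop).
- bottle_a: Tall brown dropper bottle to load, on the worktop right of the mixer. 93 mm high; body 32 mm in diameter with a shoulder up to 66 mm; black cap 17 mm in diameter from 66 to 84 mm, bulb 10.6 mm in diameter from 84 to 93 mm. Grip it by the cap from above. 0.04 to 0.1 kg. Origin: centre of its underside, z up.
- bottle_b: The second dropper bottle to be loaded, same as bottle_a. The two may stand either way round.
- bottle_c: A third dropper bottle of the same kind that already stands in one cell of the carrier: leave it there.
- oil_bottle: Small white bottle, 26 mm in diameter, 67 mm high, standing between the other things: leave it. Origin at the centre of its underside.
- beaker: Clear beaker, 44 mm in diameter, 58 mm high: leave it. Origin at the centre of its underside.
- timer: White timer lying left of the mixer, 62 x 62 x 20 mm: leave it. Origin at the centre of its underside.

How it is judged:
On the way, in this order (a step that is already met when the one before it is completed fails the run):
1. both dropper bottles stand upright in cells of the carrier, let go (x of bottle_a in the frame of carrier between -0.032 and 0.032 m and y of bottle_a in the frame of carrier between -0.032 and 0.032 m and z of bottle_a in the frame of carrier between -0.002 and 0.01 m and angle between each of bottle_a, bottle_b's own z axis and vertical below 0.12 rad and x of bottle_b in the frame of carrier between -0.032 and 0.032 m and y of bottle_b in the frame of carrier between -0.032 and 0.032 m and z of bottle_b in the frame of carrier between -0.002 and 0.01 m and contact force between the fingers and bottle_a below 0.05 N and contact force between the fingers and bottle_b below 0.05 N), for 0.2 s.
2. the lever is pressed level and held there for a second (value of joint lever between 0.23 and 0.37 rad and contact force between the fingers and lever above 3 N), for 1 s.
At the end, for the whole second after the job is handed in: All three dropper bottles stand upright (within 0.12 rad) and at rest in cells of the carrier, undersides within 6 mm of its floor, and the fingers hold the lever level: joint within 0.07 rad of 0.30 and still, pressed by the fingers with more than 3 N (all of step 2 and x of bottle_a in the frame of carrier between -0.032 and 0.032 m and y of bottle_a in the frame of carrier between -0.032 and 0.032 m and z of bottle_a in the frame of carrier between -0.002 and 0.01 m and angle between each of bottle_a, bottle_b, bottle_c's own z axis and vertical below 0.12 rad and x of bottle_b in the frame of carrier between -0.032 and 0.032 m and y of bottle_b in the frame of carrier between -0.032 and 0.032 m and z of bottle_b in the frame of carrier between -0.002 and 0.01 m and x of bottle_c in the frame of carrier between -0.032 and 0.032 m and y of bottle_c in the frame of carrier between -0.032 and 0.032 m and z of bottle_c in the frame of carrier between -0.002 and 0.01 m and linear speed of each of bottle_a, bottle_b, bottle_c below 0.03 m/s and velocity of joint lever between -0.1 and 0.1 rad/s); the arm keeps its last pose, push and grip.
It fails at once if the lever is pushed near its bottom stop (beyond 0.50 rad) (value of joint lever above 0.5 rad).
It fails at once if the lever is pressed before both bottles stand in the carrier (value of joint lever above 0.15 rad and not (x of bottle_a in the frame of carrier between -0.032 and 0.032 m and y of bottle_a in the frame of carrier between -0.032 and 0.032 m and z of bottle_a in the frame of carrier between -0.002 and 0.01 m and angle between each of bottle_a, bottle_b's own z axis and vertical below 0.12 rad and x of bottle_b in the frame of carrier between -0.032 and 0.032 m and y of bottle_b in the frame of carrier between -0.032 and 0.032 m and z of bottle_b in the frame of carrier between -0.002 and 0.01 m)).
It fails at once if a dropper bottle is dropped (in free fall with its underside over 80 mm above the worktop, 26 mm above the carrier floor) ((height (world z) of bottle_a above 0.08 m and contact force between bottle_a and anything else below 0.02 N) or (height (world z) of bottle_b above 0.08 m and contact force between bottle_b and anything else below 0.02 N)).
It fails at once if the oil bottle, the beaker, the timer or the bottle already loaded is moved or tipped (distance of any of oil_bottle, beaker, timer, bottle_c from where it was at the start of the episode above 0.02 m or angle between any of oil_bottle, beaker, bottle_c's own z axis and vertical above 0.3 rad).
It also fails if it takes over 58 s, if anything falls off the work surface, if the arm or the gripper's body presses on something with over 40 N, if the wrist force passes 120 N, or if a joint passes its speed limit or range.

## Working session

There is one attempt and no reset: what is moved stays moved. The work goes in short steps, Python scripts to look and compute and a tool call to move; the robot and the scene stay as the last step left them, time stands still between calls to the robot, and variables do not carry over. Pictures are saved under pics/ and viewed, at most 10 in all, crops included, and the job is handed in when it is done.

Besides the shell and the picture viewer there is one more tool, called after "Emit:" as name(argument=value, ...) on one line, values as JSON. arm_command: Moves the arm, as the interface text tells. Its arguments: {"type":"object","properties":{"dp":{"type":"array"},"turn":{"type":"array"},"jaw":{"type":"array"}},"required":["dp","turn","jaw"]}

```bash
mkdir -p pics; cat > h.py <<'E'
from bench import *
import numpy as np, cv2
from scipy.spatial.transform import Rotation as Ro
def cal(n):
    c=get_calibration(n); K=np.array(c["camera_matrix"]); k1=c["k1"]
    if n=="wrist":
        o=get_obs(); q=o["eef_rot"]; T=np.eye(4); T[:3,:3]=Ro.from_quat([q[1],q[2],q[3],q[0]]).as_matrix(); T[:3,3]=o["eef_pos"]
        M=T@np.array(c["mount"]); return K,k1,M[:3,:3],M[:3,3]
    R=np.array(c["R"]); t=np.array(c["t"]); return K,k1,R.T,-R.T@t
def ray(C,u,v):
    K,k1,R,o=C
    d=np.linalg.solve(K,[u,v,1.])[:2]; s=d.copy()
    for _ in range(20): s=d/(1+k1*(s@s))
    return o,R@np.array([s[0],s[1],1.])
def onz(C,u,v,z):
    o,d=ray(C,u,v); return o+d*(z-o[2])/d[2]
def proj(C,X):
    K,k1,R,o=C; c=R.T@(np.array(X)-o); s=c[:2]/c[2]; s=s*(1+k1*s@s); return (K@[s[0],s[1],1])[:2]
def tri(C1,p1,C2,p2):
    o1,d1=ray(C1,*p1);o2,d2=ray(C2,*p2)
    A=np.stack([d1,-d2],1); x=np.linalg.lstsq(A,o2-o1,rcond=None)[0]
    a,b=o1+x[0]*d1,o2+x[1]*d2; return (a+b)/2,np.linalg.norm(a-b)
def todp(dx):
    q=get_obs()["eef_rot"]; return Ro.from_quat([q[1],q[2],q[3],q[0]]).inv().apply(dx)/.25
E
python3 - <<'E'
from h import *
for n in("scene","side","wrist"):
    C=cal(n); im=camera(n); cv2.imwrite(f"pics/{n}0.png",im); print(n,C[3].round(3),C[2][:,2].round(2))
a=cv2.imread("pics/scene0.png");b=cv2.imread("pics/side0.png")
cv2.imwrite("pics/s2.png",cv2.resize(a,(800,600)));cv2.imwrite("pics/d2.png",cv2.resize(b,(800,600)))
print(get_obs())
E
```

```text
scene [-0.395  0.461  0.881] [ 0.73 -0.34 -0.6 ]
side [ 0.406 -0.846  0.625] [ 0.11  0.84 -0.53]
wrist [ 0.2   -0.543  0.373] [-0.26 -0.06 -0.96]
{'time_s': 0.15, 'q': array([-1.54226708e+00,  1.81327750e-01,  1.60778176e+00,  2.85666134e-05,
        1.35381030e+00, -2.06330040e-01]), 'dq': array([-8.53575756e-04, -2.66053176e-03,  9.01498966e-05, -2.67058968e-03,
       -7.16532002e-04, -6.41839357e-05]), 'joint_efforts': array([ 1.67627401e-03, -4.45257998e+01, -3.51692426e+01, -2.46907566e-04,
        5.91920354e-03,  7.17655183e-06]), 'eef_pos': array([ 0.13380277, -0.55878055,  0.23061342]), 'eef_rot': array([-6.59719905e-04,  9.93113202e-01,  1.17156851e-01,  7.28059837e-05]), 'wrist_force': array([ 0.70277115,  0.63861151, -0.57535893]), 'torque': array([-0.00717147,  0.01093636, -0.0129871 ]), 'grasp_force': 0.0, 'opening': 0.9975049889511485}
```

View pics/s2.png

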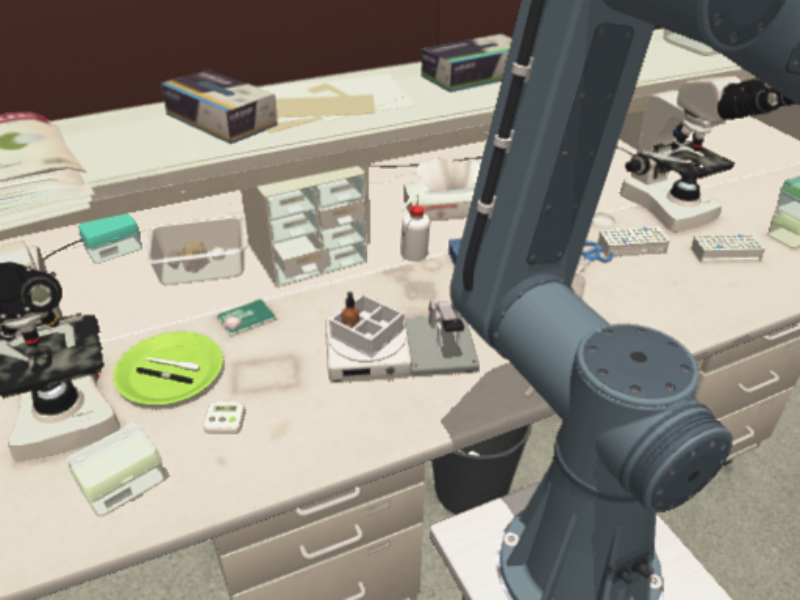

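View pics/d2.png

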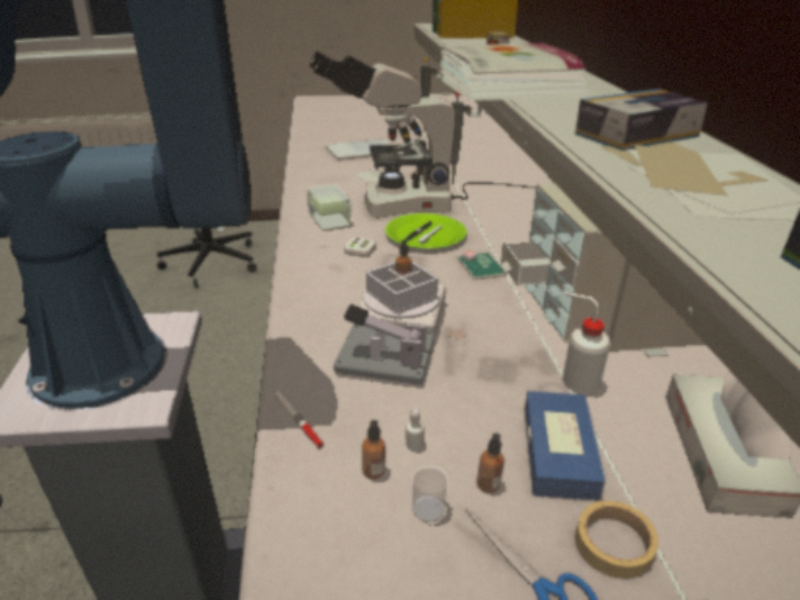

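The scene view shows the carrier at (368,325), bottle_c at (350,310) in its left/back cell, and the lever at (448,315), all in 800×600 pixels. The side view shows the bottles at (374,450) and (491,463), the oil bottle at (415,430) and the beaker at (430,495).

```bash
python3 - <<'E'
from h import *
a=cv2.imread("pics/scene0.png");b=cv2.imread("pics/side0.png")
A=cv2.resize(a[180:255,200:320],None,fx=5,fy=5,interpolation=cv2.INTER_CUBIC)  # 600x375
B=cv2.resize(b[150:250,205:305],None,fx=4,fy=4,interpolation=cv2.INTER_CUBIC) # 400
c=np.zeros((600,800,3),np.uint8)
A=cv2.resize(a[180:245,205:315],(440,260),interpolation=cv2.INTER_CUBIC)
D=cv2.resize(b[260:345,220:330],(440,340),interpolation=cv2.INTER_CUBIC)
B=cv2.resize(b[150:250,210:300],(360,400),interpolation=cv2.INTER_CUBIC)
c[:260,:440]=A;c[260:,:440]=D;c[:400,440:]=B
cv2.imwrite("pics/z1.png",c)
# brown bottles in side: color mask
S=cal("side");hsv=cv2.cvtColor(b,cv2.COLOR_BGR2HSV)
m=cv2.inRange(hsv,(3,110,40),(15,255,190))
n,l,st,ce=cv2.connectedComponentsWithStats(m)
for i in range(1,n):
    if st[i,4]>25: 
        x,y,w,h,ar=st[i]; print(st[i],ce[i].round(1),onz(S,x+w/2-.5,y+h-1,0).round(3))
print("oil",onz(S,266,286,0).round(3),"beaker",onz(S,276,330,0).round(3))
E
```

```text
[331   0  48  31 537] [353.7  11.3] [2.001 3.307 0.   ]
[377  14  10  22  63] [381.5  24.7] [2.181 3.012 0.   ]
[315  29  16   4  44] [321.7  30.5] [1.604 3.157 0.   ]
[254 164   9   9  62] [257.6 167.6] [0.564 0.28  0.   ]
[373 203  14  12  64] [378.9 209.1] [ 0.88  -0.003  0.   ]
[232 281  14  19 141] [238.4 287.3] [ 0.449 -0.276  0.   ]
[308 289  14  20 146] [314.  296.2] [ 0.606 -0.319  0.   ]
oil [ 0.514 -0.244  0.   ] beaker [ 0.516 -0.365  0.   ]
```

View pics/z1.png

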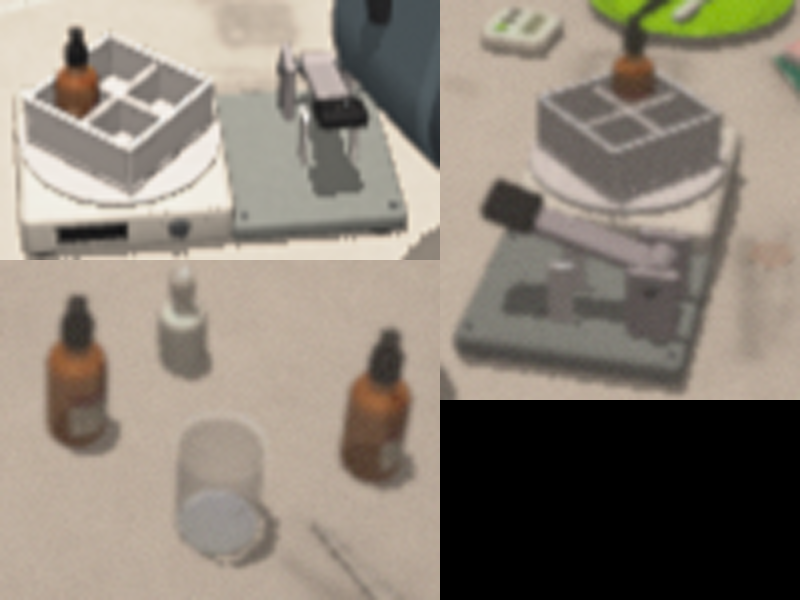

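The composite shows the carrier rim corners in the scene crop at about (25,98), (112,38), (213,83) and (132,148), with bottle_c in the left cell. Its side crop shows them at about (541,97), (719,115) and (613,152). The lever pad is at (340,108) in the scene crop and (512,203) in the side crop. The bulb tips are at (77,300) and (391,333).

```bash
python3 - <<'E'
from h import *
S=cal("side");C=cal("scene")
c=lambda x,y:(205+(x+.5)/4-.5,180+(y+.5)/4-.5)
s=lambda x,y:(210+(x-440+.5)/4-.5,150+(y+.5)/4-.5)
d=lambda x,y:(220+(x+.5)/4-.5,260+(y-260+.5)/4-.5)
P=[onz(C,*c(*p),.092) for p in((25,98),(112,38),(213,83),(132,148))]
print("scene rim",np.round(P,3)); P=np.array(P);print("ctr",P.mean(0),[np.linalg.norm(P[i]-P[i-1]).round(4) for i in range(4)],[np.degrees(np.arctan2(*(P[i]-P[i-1])[1::-1])).round(1) for i in range(4)])
Q=[onz(S,*s(*p),.092) for p in((541,97),(719,115),(613,152))]
print("side rim",np.round(Q,3),"ctr",(Q[0]+Q[1])/2)
print("c tip",tri(C,c(75,30),S,s(635,10)))
print("pad",tri(C,c(340,108),S,s(512,203)))
for p in((77,300),(391,333)): print("tip",onz(S,*d(*p),.093).round(4))
for p in((77,345),(382,378)): print("capbase",onz(S,*d(*p),.066).round(4))
print("oil tip",onz(S,*d(182,270),.067).round(4))
print("beaker bottom",onz(S,*d(220,520),0.002).round(3))
print("deck scene",[onz(C,*c(*p),.023).round(3) for p in((405,225),(240,228))],"side",[onz(S,*s(*p),.023).round(3) for p in((457,340),(690,374))])
print(todp([1,0,0])*.25,todp([0,1,0])*.25)
E
```

```text
scene rim [[0.552 0.16  0.092]
 [0.592 0.078 0.092]
 [0.513 0.033 0.092]
 [0.472 0.113 0.092]]
ctr [0.53210041 0.09606875 0.092     ] [np.float64(0.0932), np.float64(0.0909), np.float64(0.0903), np.float64(0.0897)] [np.float64(30.2), np.float64(-64.2), np.float64(-150.4), np.float64(117.6)]
side rim [[0.473 0.11  0.092]
 [0.596 0.071 0.092]
 [0.516 0.029 0.092]] ctr [0.53453264 0.09035361 0.092     ]
c tip (array([0.54134336, 0.1249903 , 0.14899378]), np.float64(0.002793659920384335))
pad (array([ 0.44482393, -0.03203565,  0.09629499]), np.float64(0.0026577337864069684))
tip [ 0.4504 -0.2836  0.093 ]
tip [ 0.6006 -0.3238  0.093 ]
capbase [ 0.4497 -0.2877  0.066 ]
capbase [ 0.5979 -0.3274  0.066 ]
oil tip [ 0.5105 -0.2392  0.067 ]
beaker bottom [ 0.515 -0.353  0.002]
deck scene [array([ 0.392, -0.058,  0.023]), array([0.437, 0.048, 0.023])] side [array([ 0.404, -0.076,  0.023]), array([ 0.546, -0.125,  0.023])]
[ 9.72548534e-01  2.32700127e-01 -9.97224641e-06] [ 0.23269994 -0.97254767  0.00132741]
```

Emit:
arm_command(dp=[[0.74, -0.36, -0.08], [0.74, -0.36, -0.08], [0.74, -0.36, -0.08], [0.74, -0.36, -0.08], [0.74, -0.36, -0.08]], turn=[[0, 0, 0.35], [0, 0, 0.7], [0, 0, 1], [0, 0, 1], [0, 0, 1]], jaw=[0.7, 0.7, 0.7, 0.7, 0.7])

```text
time_s: 0.78
eef_pos: [0.294, -0.4275, 0.2514]
eef_rot: [0.0, 0.99, -0.142, 0.0]
wrist_force: [-0.1, 0.1, -0.2]
opening: 0.7
grasp_force: 0.0
```

```bash
python3 - <<'E'
from h import *
o=get_obs();p=o["eef_pos"];print(p,o["q"].round(2));print(todp(np.array([.45,-.30,.25])-p), todp([1,0,0])*.25)
E
```

```text
[ 0.29396012 -0.42753505  0.25137547] [-1.2   0.04  1.72  0.    1.38  0.66]
[ 0.45523972 -0.66526313  0.00549186] [ 9.59529684e-01 -2.81607493e-01  7.28851889e-05]
```

Emit:
arm_command(dp=[[0.46, -0.66, 0], [0.46, -0.66, 0], [0.46, -0.66, 0], [0.46, -0.66, 0], [0.46, -0.66, 0]], turn=[[0, 0, 0], [0, 0, 0], [0, 0, 0], [0, 0, 0], [0, 0, 0]], jaw=[0.7, 0.7, 0.7, 0.7, 0.7])

```text
time_s: 1.4
eef_pos: [0.4497, -0.3037, 0.2508]
eef_rot: [0.0, 0.99, -0.143, -0.001]
wrist_force: [-0.1, -0.3, 1.0]
opening: 0.699
grasp_force: 0.0
```

```bash
python3 - <<'E'
from h import *
C=cal("wrist");im=camera("wrist");cv2.imwrite("pics/w1.png",im);print(get_obs()["eef_pos"])
a=camera("scene");cv2.imwrite("pics/sc1.png",a)
for X in([.4504,-.2836,.093],[.6006,-.3238,.093],[.4504,-.2836,0],[.6,-.325,0]): print(proj(C,X).round(1))
E
```

```text
[ 0.44911812 -0.30428002  0.25090738]
[229.8 182.9]
[222.5  -4.2]
[234.6 163.8]
[230.8  20.9]
```

View pics/w1.png

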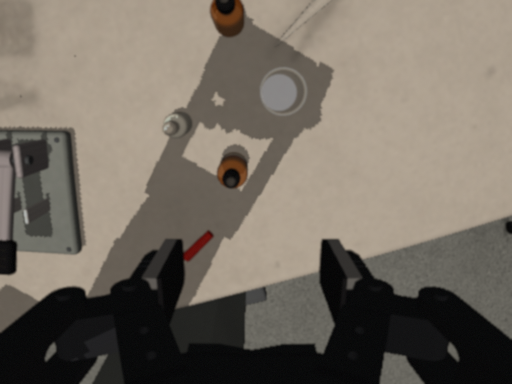

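The wrist view shows bottle 1's bulb at (231,181), bottle 2's at about (225,4), the oil bottle's tip at (170,128) and the beaker at (283,91).

```bash
python3 - <<'E'
from h import *
C=cal("wrist");S=cal("side");im=cv2.imread("pics/w1.png")
d=lambda x,y:(220+(x+.5)/4-.5,260+(y-260+.5)/4-.5)
g=cv2.cvtColor(im,cv2.COLOR_BGR2GRAY)
hsv=cv2.cvtColor(im,cv2.COLOR_BGR2HSV)
m=cv2.inRange(g[165:192,215:247],0,35);ys,xs=np.nonzero(m);u,v=xs.mean()+215,ys.mean()+165;print(u,v,len(xs))
print("b1",onz(C,u,v,.088),tri(C,(u,v),S,d(77,310)))
m=cv2.inRange(g[0:14,212:240],0,35);ys,xs=np.nonzero(m);u,v=xs.mean()+212,ys.mean();print(u,v,len(xs),ys.min(),ys.max())
print("b2",onz(C,u,v,.086),tri(C,(u,v),S,d(389,345)))
print("oil",onz(C,170,128,.067),"beaker",onz(C,283,91,0.002))
p=get_obs()["eef_pos"];x=onz(C,231,179,.086);print(todp(np.array([x[0],x[1],.12])-p))
E
```

```text
231.11979166666666 176.640625 192
b1 [ 0.45367535 -0.28681944  0.088     ] (array([ 0.45184266, -0.28622404,  0.08778175]), np.float64(0.0036627891310997323))
225.10550458715596 6.114678899082569 218 0 13
b2 [ 0.59323972 -0.32482747  0.086     ] (array([ 0.59664355, -0.32516169,  0.08580399]), np.float64(0.006529579758569292))
oil [ 0.51088888 -0.24301573  0.067     ] beaker [ 0.51252911 -0.35978812  0.002     ]
[-0.01191627 -0.07494422  0.5238912 ]
```

Emit:
arm_command(dp=[[-0.01, -0.07, 0.25], [-0.01, -0.07, 0.45], [-0.01, -0.07, 0.6], [-0.01, -0.07, 0.7], [-0.01, -0.07, 0.75]], turn=[[0, 0, 0], [0, 0, 0], [0, 0, 0], [0, 0, 0], [0, 0, 0]], jaw=[0.7, 0.7, 0.7, 0.7, 0.7])

```text
time_s: 2.12
eef_pos: [0.4507, -0.2867, 0.0623]
eef_rot: [-0.001, 0.989, -0.145, -0.001]
wrist_force: [-0.2, 0.4, 0.1]
opening: 0.701
grasp_force: 0.0
```

```bash
python3 - <<'E'
from h import *
im=camera("wrist");b=camera("side");C=cal("wrist");p=get_obs()["eef_pos"]; print(p,proj(cal("side"),p))
a=cv2.resize(b[240:320,200:280],(400,400),interpolation=cv2.INTER_CUBIC)
w=cv2.resize(im,(400,300));c=np.zeros((400,800,3),np.uint8);c[:,:400]=a;c[:300,400:]=w;cv2.imwrite("pics/g1.png",c)
E
```

```text
[ 0.45125207 -0.28628869  0.06280948] [239.58200262 281.43617683]
```

View pics/g1.png

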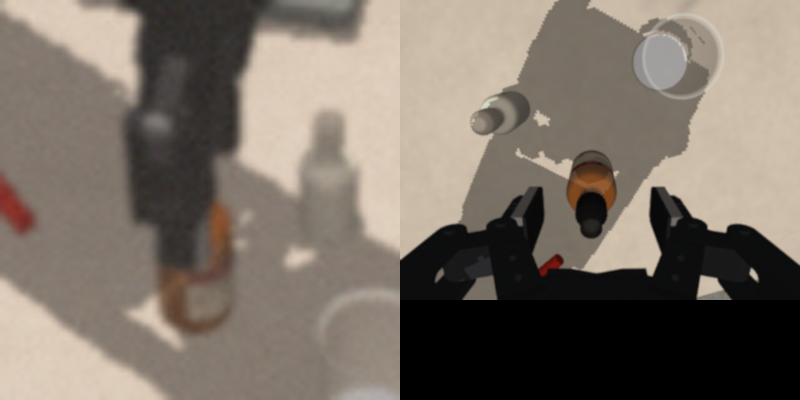

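The cap lies between the pads, about centred, at (592,215) in the right-hand half. I close now.

Emit:
arm_command(dp=[[0, 0, 0], [0, 0, 0], [0, 0, 0], [0, 0, 0], [0, 0, 0]], turn=[[0, 0, 0], [0, 0, 0], [0, 0, 0], [0, 0, 0], [0, 0, 0]], jaw=[0.1, 0.1, 0.1, 0.1, 0.1])

```text
time_s: 2.85
eef_pos: [0.4535, -0.2862, 0.0651]
eef_rot: [0.001, 0.99, -0.144, 0.001]
wrist_force: [-0.3, 0.4, 6.9]
opening: 0.178
grasp_force: 58.6
```

Emit:
arm_command(dp=[[0, 0, -0.1], [0, 0, -0.25], [0, 0, -0.45], [0, 0, -0.65], [0, 0, -0.68]], turn=[[0, 0, 0], [0, 0, 0], [0, 0, 0], [0, 0, 0], [0, 0, 0]], jaw=[0.1, 0.1, 0.1, 0.1, 0.1])

```text
time_s: 3.48
eef_pos: [0.4543, -0.2873, 0.2384]
eef_rot: [0.002, 0.99, -0.144, 0.003]
wrist_force: [-0.0, 1.0, -1.0]
opening: 0.173
grasp_force: 58.8
```

```bash
python3 - <<'E'
from h import *
im=camera("wrist");b=camera("side");C=cal("wrist");o=get_obs();p=o["eef_pos"]; print(p,o["opening"],o["wrist_force"])
S=cal("side");u,v=map(int,proj(S,p).round())
a=cv2.resize(b[v-30:v+50,u-40:u+40],(400,400),interpolation=cv2.INTER_CUBIC)
w=cv2.resize(im,(400,300));c=np.zeros((400,800,3),np.uint8);c[:,:400]=a;c[:300,400:]=w;cv2.imwrite("pics/g2.png",c)
cv2.imwrite("pics/sideg2.png",b)
print((u,v),[proj(S,p+[0,0,d]) for d in(-.066,0)])
t=np.array([.5235,.062,.23]);print(todp(t-p),todp(np.array([.50,-.10,.25])-p))
E
```

```text
[ 0.45298653 -0.28603745  0.23486398] 0.17118896266669018 [ 0.69699391  0.08362823 -0.82658929]
(240, 212) [array([239.95724122, 240.61843187]), array([239.6450171 , 211.76414876])]
[-0.12576893 -1.41488222  0.01744954] [-0.03133285 -0.7668234  -0.06155417]
```

View pics/g2.png

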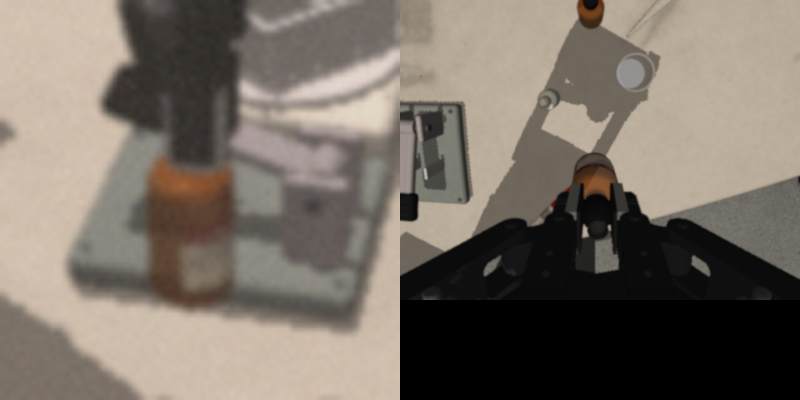

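The bottle is held upright in the fingers. Next I carry it toward the carrier.

Emit:
arm_command(dp=[[-0.01, -0.2, -0.06], [-0.02, -0.4, -0.06], [-0.03, -0.6, -0.06], [-0.03, -0.8, -0.06], [-0.03, -0.9, -0.06]], turn=[[0, 0, 0], [0, 0, 0], [0, 0, 0], [0, 0, 0], [0, 0, 0]], jaw=[0.1, 0.1, 0.1, 0.1, 0.1])

```text
time_s: 4.2
eef_pos: [0.5086, -0.0651, 0.2464]
eef_rot: [-0.001, 0.99, -0.143, -0.002]
wrist_force: [0.1, -0.3, 0.1]
opening: 0.171
grasp_force: 58.9
```

Emit:
arm_command(dp=[[0, -0.2, 0], [0, -0.25, 0], [0, -0.25, 0], [0, -0.25, 0]], turn=[[0, 0, 0], [0, 0, 0], [0, 0, 0], [0, 0, 0]], jaw=[0.1, 0.1, 0.1, 0.1])

```text
time_s: 4.7
eef_pos: [0.5268, -0.009, 0.248]
eef_rot: [0.0, 0.99, -0.144, -0.001]
wrist_force: [-0.0, -0.1, -1.3]
opening: 0.17
grasp_force: 58.9
```

```bash
python3 - <<'E'
from h import *
C=cal("wrist");im=camera("wrist");cv2.imwrite("pics/w3.png",im);o=get_obs();print(o["eef_pos"],o["q"].round(2),todp([1,0,0])*.25)
cv2.imwrite("pics/sc3.png",camera("scene"))
ctr=np.array([.533,.093,.092])
for a in(73,163,253,343): print(a,proj(C,ctr+.0679*np.array([np.cos(np.radians(a)),np.sin(np.radians(a)),0])).round(1))
print("pad",proj(C,[.4448,-.032,.098]).round(1))
E
```

```text
[ 0.52688039 -0.00917147  0.24827041] [-0.24  0.06  1.71 -0.    1.38  1.62] [ 0.95820743 -0.28607259 -0.00099947]
73 [ 71.8 201.8]
163 [148.4 269.3]
253 [216.5 203.2]
343 [137.1 127.5]
pad [300.1 254.8]
```

View pics/w3.png

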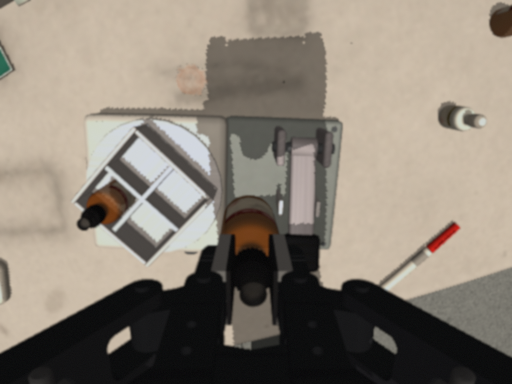

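The wrist view shows the rim corners at (76,203), (149,265), (217,192) and (147,119), with bottle_c in the left cell. The lever bar runs (290,137)–(315,250), and the mixer outline's corners are (88,113), (341,120) and (330,245).

```bash
python3 - <<'E'
from h import *
C=cal("wrist");p=get_obs()["eef_pos"]
P=np.array([onz(C,u,v,.092) for u,v in((76,203),(149,265),(217,192),(147,119))])[:,:2]
c=P.mean(0);print(P.round(4),c.round(4),[round(np.linalg.norm(P[i]-P[i-1]),4) for i in range(4)])
ang=[np.degrees(np.arctan2(*(q-c)[::-1])) for q in P];print(np.round(ang,1))
print("cross",onz(C,150.5,197,.092))
# pixel-height of mixer: deck edges
D=[onz(C,*q,.023) for q in((341,121),(328,245),(229,117))];print(np.round(D,4))
yaw=np.radians(np.mean([(a-b+180)%360-180 for a,b in zip(ang,(45,135,225,315))]));print(np.degrees(yaw))
for s in((-1,-1),(1,-1),(-1,1),(1,1)):
    t=c+np.array([[np.cos(yaw),-np.sin(yaw)],[np.sin(yaw),np.cos(yaw)]])@(np.array(s)*.023);print(s,t.round(4),todp([*(t-p[:2]),0]).round(3))
E
```

```text
[[0.5511 0.1545]
 [0.4726 0.1106]
 [0.5233 0.0242]
 [0.6026 0.0621]] [0.5374 0.0878] [np.float64(0.1058), np.float64(0.09), np.float64(0.1002), np.float64(0.0879)]
[  78.4  160.7 -102.4  -21.5]
cross [0.53621334 0.08395605 0.092     ]
[[ 0.5441 -0.1133  0.023 ]
 [ 0.4097 -0.0674  0.023 ]
 [ 0.5814 -0.0009  0.023 ]]
28.779514137254168
(-1, -1) [0.5283 0.0566] [-0.07  -0.254 -0.   ]
(1, -1) [0.5686 0.0788] [ 0.059 -0.385 -0.   ]
(-1, 1) [0.5062 0.0969] [-0.201 -0.383 -0.   ]
(1, 1) [0.5465 0.1191] [-0.072 -0.514 -0.   ]
```

Emit:
arm_command(dp=[[-0.07, -0.2, 0], [-0.07, -0.26, 0], [-0.07, -0.26, 0], [-0.07, -0.26, 0]], turn=[[0, 0, 0], [0, 0, 0], [0, 0, 0], [0, 0, 0]], jaw=[0.1, 0.1, 0.1, 0.1])

```text
time_s: 5.3
eef_pos: [0.5291, 0.0582, 0.2488]
eef_rot: [0.0, 0.99, -0.144, 0.0]
wrist_force: [0.4, -0.5, -1.0]
opening: 0.175
grasp_force: 59.0
```

```bash
python3 - <<'E'
from h import *
C=cal("wrist");im=camera("wrist");cv2.imwrite("pics/w4.png",im);p=get_obs()["eef_pos"];print(p)
a=camera("scene");cv2.imwrite("pics/sc4.png",a)
ctr=np.array([.535,.09,.092])
for an in(73,163,253,343): print(an,proj(C,ctr+.0679*np.array([np.cos(np.radians(an)),np.sin(np.radians(an)),0])).round(1),proj(cal("scene"),ctr+.0679*np.array([np.cos(np.radians(an)),np.sin(np.radians(an)),0])).round(1))
c=np.zeros((600,800,3),np.uint8)
c[:600,:500]=cv2.resize(im[110:290,110:260],(500,600),interpolation=cv2.INTER_CUBIC)
c[:240,500:]=cv2.resize(a[180:240,205:280],(300,240),interpolation=cv2.INTER_CUBIC)
cv2.imwrite("pics/z4.png",c)
E
```

```text
[0.52909822 0.0581027  0.24874259]
73 [140.4 181.1] [212.2 203.1]
163 [216.9 251.3] [238.9 216.6]
253 [291.3 182.2] [260.3 199.2]
343 [214.1 103.7] [234.  186.9]
```

View pics/z4.png

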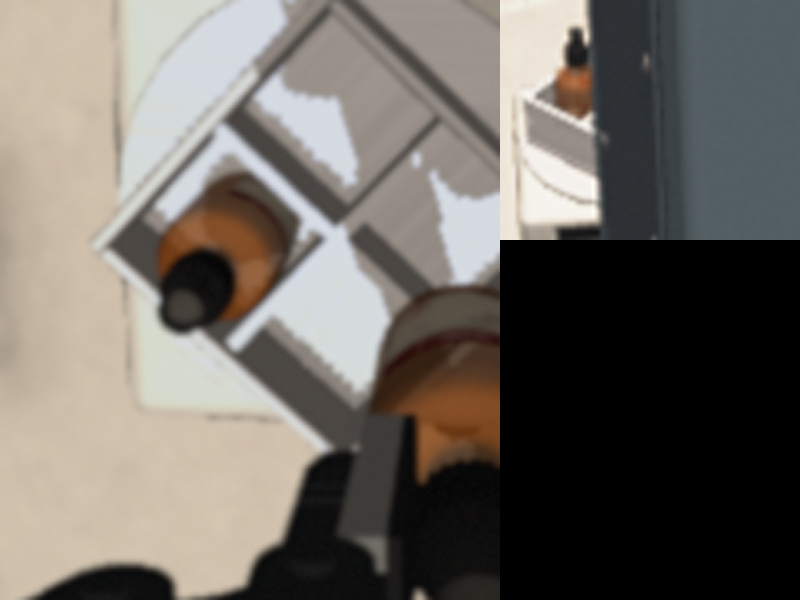

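Wrist crop: the carrier's left corner is at (98,242), the divider cross at (338,223), and divider ends at (228,130), (232,345) and (440,122). The bottle hangs upright over the near-right cells.

```bash
python3 - <<'E'
from h import *
C=cal("wrist");p=get_obs()["eef_pos"]
w=lambda x,y:onz(C,110+(x+.5)/3.3333-.5,110+(y+.5)/3.3333-.5,.092)[:2]
d=lambda a,b:np.degrees(np.arctan2(*(b-a)[::-1])).round(1)
X=w(338,223);L=w(98,242);print("cross",X,"corner",L,np.linalg.norm(X-L),d(X,L))
print(d(w(228,130),X),d(w(232,345),X),d(X,w(440,122)),"LL edge",d(L,w(335,448)),"UL edge",d(L,w(250,78)))
print("c wrist tip",onz(C,110+184/3.333,110+308/3.333,.147))
for yaw in(28,30):
  y=np.radians(yaw);R=np.array([[np.cos(y),-np.sin(y)],[np.sin(y),np.cos(y)]])
  for s in((-1,-1),(1,-1),(-1,1),(1,1)):
    t=X+R@(np.array(s)*.023);print(s,t.round(4),todp([*(t-p[:2]),0]).round(3))
E
```

```text
cross [0.54049952 0.09225051] corner [0.55426316 0.15651475] 0.0657216085118766 77.9
-148.1 -58.1 -62.0 LL edge -150.3 UL edge -61.5
c wrist tip [0.54152599 0.12149804 0.147     ]
(-1, -1) [0.531  0.0611] [ 0.004 -0.014 -0.   ]
(1, -1) [0.5716 0.0827] [ 0.135 -0.143 -0.   ]
(-1, 1) [0.5094 0.1018] [-0.125 -0.145 -0.   ]
(1, 1) [0.55   0.1234] [ 0.006 -0.274 -0.   ]
(-1, -1) [0.5321 0.0608] [ 0.008 -0.014 -0.   ]
(1, -1) [0.5719 0.0838] [ 0.135 -0.147 -0.   ]
(-1, 1) [0.5091 0.1007] [-0.125 -0.14  -0.   ]
(1, 1) [0.5489 0.1237] [ 0.001 -0.274 -0.   ]
```

```bash
python3 - <<'E'
from h import *
C=cal("wrist");p=get_obs()["eef_pos"];im=cv2.imread("pics/w4.png")
g=cv2.cvtColor(im,cv2.COLOR_BGR2GRAY); print(g[250:330:3,253]); print(g[290,225:285:2])
for v in(285,290,295,300): print(v,(onz(C,253,v,p[2]+.028)-p).round(4))
for X in([0,0,.028],[0,0,0],[0,0,.019]): print(proj(C,p+X).round(1))
# bottle body sides at rows
hsv=cv2.cvtColor(im,cv2.COLOR_BGR2HSV);m=cv2.inRange(hsv,(3,90,40),(18,255,255))
for v in(205,215,220,225): xs=np.nonzero(m[v,200:300])[0]+200;print(v,xs.min(),xs.max())
E
```

```text
[  8   8   6   8  10  12  12  16  14  15  15  35  39  38  40  39  32  24
  25 161 191 191 191 191 193 191 191]
[ 17  27  25  12  64 169 141  71  22  28  34  37  37  37  39  39  38  37
  35  25  40 101  72  11  19  26  22  14  12  14]
285 [ 0.0009 -0.0009  0.028 ]
290 [-0.0012 -0.0003  0.028 ]
295 [-0.0033  0.0004  0.028 ]
300 [-0.0054  0.001   0.028 ]
[251.4 287.5]
[251.4 255. ]
[251.4 275.7]Traceback (most recent call last):
  File "<stdin>", line 8, in <module>
    return umr_minimum(a, axis, None, out, keepdims, initial, where)
ValueError: zero-size array to reduction operation minimum which has no identity
```

Emit:
arm_command(dp=[[0.01, -0.01, 0.12], [0.01, -0.01, 0.25], [0.01, -0.01, 0.33], [0.01, -0.01, 0.36], [0.01, -0.01, 0.36]], turn=[[0, 0, 0], [0, 0, 0], [0, 0, 0], [0, 0, 0], [0, 0, 0]], jaw=[0.1, 0.1, 0.1, 0.1, 0.1])

```text
time_s: 6.02
eef_pos: [0.5321, 0.0605, 0.1588]
eef_rot: [0.0, 0.99, -0.144, -0.0]
wrist_force: [0.3, 0.1, -0.0]
opening: 0.173
grasp_force: 59.0
```

Emit:
arm_command(dp=[[0, 0, 0.02], [0, 0, 0.04], [0, 0, 0.05]], turn=[[0, 0, 0], [0, 0, 0], [0, 0, 0]], jaw=[0.1, 0.1, 0.1])

```text
time_s: 6.4
eef_pos: [0.5321, 0.061, 0.1462]
eef_rot: [-0.0, 0.99, -0.144, 0.0]
wrist_force: [0.4, 0.3, -0.3]
opening: 0.179
grasp_force: 59.0
```

Emit:
arm_command(dp=[[0, 0, 0.03], [0, 0, 0.06], [0, 0, 0.09], [0, 0, 0.1], [0, 0, 0.1]], turn=[[0, 0, 0], [0, 0, 0], [0, 0, 0], [0, 0, 0], [0, 0, 0]], jaw=[0.1, 0.1, 0.1, 0.1, 0.1])

```text
time_s: 7.02
eef_pos: [0.532, 0.0609, 0.121]
eef_rot: [0.0, 0.99, -0.144, -0.0]
wrist_force: [0.1, 0.1, -0.8]
opening: 0.172
grasp_force: 59.0
```

Emit:
arm_command(dp=[[0, 0, 0.006], [0, 0, 0.012], [0, 0, 0.012]], turn=[[0, 0, 0], [0, 0, 0], [0, 0, 0]], jaw=[0.1, 0.1, 0.1])

```text
time_s: 7.4
eef_pos: [0.5328, 0.0609, 0.1191]
eef_rot: [-0.0, 0.99, -0.144, 0.001]
wrist_force: [-0.3, 0.1, 5.2]
opening: 0.176
grasp_force: 59.5
```

Emit:
arm_command(dp=[[0, 0, -0.004], [0, 0, -0.004], [0, 0, -0.004], [0, 0, -0.004]], turn=[[0, 0, 0], [0, 0, 0], [0, 0, 0], [0, 0, 0]], jaw=[0.22, 0.3, 0.4, 0.4])

```text
time_s: 7.9
eef_pos: [0.532, 0.0609, 0.1191]
eef_rot: [0.0, 0.99, -0.144, -0.0]
wrist_force: [-0.2, -0.1, 0.2]
opening: 0.4
grasp_force: 0.0
```

Emit:
arm_command(dp=[[0, 0, -0.1], [0, 0, -0.25], [0, 0, -0.4], [0, 0, -0.52], [0, 0, -0.52]], turn=[[0, 0, 0], [0, 0, 0], [0, 0, 0], [0, 0, 0], [0, 0, 0]], jaw=[0.4, 0.4, 0.4, 0.4, 0.4])

```text
time_s: 8.52
eef_pos: [0.5338, 0.0608, 0.2521]
eef_rot: [-0.0, 0.99, -0.144, 0.003]
wrist_force: [0.5, -0.4, 0.5]
opening: 0.396
grasp_force: 0.0
```

```bash
python3 - <<'E'
from h import *
C=cal("wrist");im=camera("wrist");b=camera("side");cv2.imwrite("pics/w5.png",im);cv2.imwrite("pics/sd5.png",b);p=get_obs()["eef_pos"];print(p)
g=cv2.cvtColor(im,cv2.COLOR_BGR2GRAY)
for X in([.530,.0605,.147],[.530,.0605,.054]): print(proj(C,X))
u,v=map(int,proj(C,[.530,.0605,.147]));print(u,v)
m=(g[v-30:v+30,u-25:u+25]<60).astype(np.uint8);n,l,st,ce=cv2.connectedComponentsWithStats(m)
for i in range(1,n):
  if st[i,4]>30: print(st[i],ce[i]+[u-25,v-30])
print(todp(np.array([.597,-.325,.25])-p))
E
```

```text
[0.53180437 0.06097933 0.24863417]
[253.44477703 198.58370837]
[253.04470577 173.22197471]
253 198
[  7   0  29  10 103] [248.38834951 170.26213592]
[ 11  13  23  26 417] [250.07673861 193.54196643]
[ 0.68970987  1.40569763 -0.0057034 ]
```

Emit:
arm_command(dp=[[0.1, 0.2, 0], [0.2, 0.4, 0], [0.3, 0.6, 0], [0.4, 0.8, 0], [0.45, 0.9, 0]], turn=[[0, 0, 0], [0, 0, 0], [0, 0, 0], [0, 0, 0], [0, 0, 0]], jaw=[0.7, 0.7, 0.7, 0.7, 0.7])

```text
time_s: 9.25
eef_pos: [0.5751, -0.1891, 0.247]
eef_rot: [-0.001, 0.989, -0.145, -0.002]
wrist_force: [0.1, -0.0, 0.2]
opening: 0.698
grasp_force: 0.0
```

Emit:
arm_command(dp=[[0.12, 0.2, 0], [0.24, 0.4, 0], [0.24, 0.5, 0], [0.24, 0.5, 0], [0.24, 0.5, 0]], turn=[[0, 0, 0], [0, 0, 0], [0, 0, 0], [0, 0, 0], [0, 0, 0]], jaw=[0.7, 0.7, 0.7, 0.7, 0.7])

```text
time_s: 9.88
eef_pos: [0.5976, -0.3219, 0.2489]
eef_rot: [-0.001, 0.99, -0.143, -0.0]
wrist_force: [-0.0, 0.1, 0.4]
opening: 0.701
grasp_force: 0.0
```

```bash
python3 - <<'E'
from h import *
C=cal("wrist");im=camera("wrist");cv2.imwrite("pics/w6.png",im);p=get_obs()["eef_pos"];print(p)
hsv=cv2.cvtColor(im,cv2.COLOR_BGR2HSV);m=cv2.inRange(hsv,(3,110,40),(18,255,220))
n,l,st,ce=cv2.connectedComponentsWithStats(m)
for i in range(1,n):
  if st[i,4]>100: print(st[i],ce[i])
g=cv2.cvtColor(im,cv2.COLOR_BGR2GRAY);u,v=map(int,proj(C,[.597,-.325,.086]));print(u,v)
m=(g[v-30:v+30,u-30:u+30]<40).astype(np.uint8);n,l,st,ce=cv2.connectedComponentsWithStats(m)
for i in range(1,n):
  if st[i,4]>30: 
    q=ce[i]+[u-30,v-30];X=onz(C,*q,.082);print(st[i],q,X,todp([*(X-p)[:2],0]))
E
```

```text
[ 0.59786502 -0.32171053  0.24920656]
[348   0  14  36 197] [356.26903553  14.34010152]
[239 148  29  32 519] [252.71676301 161.55491329]
255 175
[ 21  15  16  19 195] [253.31282051 168.41025641] [ 0.60332275 -0.32511384  0.082     ] [ 2.47929012e-02  6.87161817e-03 -1.97840256e-05]
```

Emit:
arm_command(dp=[[0.015, 0.01, 0.25], [0.015, 0.01, 0.45], [0.015, 0.01, 0.6], [0.015, 0.01, 0.7], [0.015, 0.01, 0.735]], turn=[[0, 0, 0], [0, 0, 0], [0, 0, 0], [0, 0, 0], [0, 0, 0]], jaw=[0.7, 0.7, 0.7, 0.7, 0.7])

```text
time_s: 10.55
eef_pos: [0.6001, -0.3247, 0.0639]
eef_rot: [-0.001, 0.99, -0.143, -0.001]
wrist_force: [-0.0, 0.6, -0.5]
opening: 0.702
grasp_force: 0.0
```

Emit:
arm_command(dp=[[0, 0, 0], [0, 0, 0], [0, 0, 0], [0, 0, 0], [0, 0, 0]], turn=[[0, 0, 0], [0, 0, 0], [0, 0, 0], [0, 0, 0], [0, 0, 0]], jaw=[0.1, 0.1, 0.1, 0.1, 0.1])

```text
time_s: 11.18
eef_pos: [0.6019, -0.3277, 0.0676]
eef_rot: [0.001, 0.99, -0.144, 0.001]
wrist_force: [-0.2, 1.5, 6.3]
opening: 0.17
grasp_force: 58.6
```

Emit:
arm_command(dp=[[0, 0, -0.1], [0, 0, -0.25], [0, 0, -0.45], [0, 0, -0.65], [0, 0, -0.75]], turn=[[0, 0, 0], [0, 0, 0], [0, 0, 0], [0, 0, 0], [0, 0, 0]], jaw=[0.1, 0.1, 0.1, 0.1, 0.1])

```text
time_s: 11.8
eef_pos: [0.6016, -0.3281, 0.2574]
eef_rot: [0.001, 0.99, -0.144, 0.002]
wrist_force: [0.1, 0.1, -1.4]
opening: 0.174
grasp_force: 58.6
```

```bash
python3 - <<'E'
from h import *
C=cal("wrist");im=camera("wrist");cv2.imwrite("pics/w7.png",im);p=get_obs()["eef_pos"];print(p)
g=cv2.cvtColor(im,cv2.COLOR_BGR2GRAY)
for v in range(270,312,3): print(v,g[v,236:272:2])
w4=cv2.cvtColor(cv2.imread("pics/w4.png"),cv2.COLOR_BGR2GRAY)
t=w4[215:312,232:275];r=cv2.matchTemplate(g[195:335,220:290],t,cv2.TM_CCOEFF_NORMED);_,s,_,loc=cv2.minMaxLoc(r);print("held shift vs bottle1 px",np.array(loc)+[220,195]-[232,215],s)
for c in(np.array([.537,.0915]),):
  y=np.radians(29.5);R=np.array([[np.cos(y),-np.sin(y)],[np.sin(y),np.cos(y)]]);t=c+R@[.023,-.023];print(t,todp([*(t-p[:2]),0]))
E
```

```text
[ 0.60240709 -0.32871229  0.26037456]
270 [10 11 12 14 14 15 15 15 12 14 15 16 13 14 14 11 11  9]
273 [11 11 13 13 13 14 18 21 24 23 21 21 14 11 12 12  9  9]
276 [10 12 10 14 19 28 33 35 36 35 36 36 30 22 16 11  8  8]
279 [40 14 13 20 28 32 35 37 37 38 37 36 33 28 21 18 22  8]
282 [147  86  31  21  29  32  36  34  35  36  36  36  34  28  20  97 109  17]
285 [177 174  89  18  24  31  35  35  36  38  36  36  31  23  16  75 128  31]
288 [182 183 107  19  19  25  29  32  34  35  33  30  25  21  19 106 150  38]
291 [181 186 158  56  17  20  22  24  26  26  25  21  21  18  66 159 159  54]
294 [183 186 187 163  87  26  18  17  17  20  20  21  33  89 164 184 168  71]
297 [185 186 186 187 184 165 124  93  83  85 103 134 172 184 185 184 180  96]
300 [185 185 185 186 187 187 188 186 186 185 185 184 185 184 184 185 182 103]
303 [187 185 185 185 185 186 186 186 186 186 185 183 182 184 184 184 180 113]
306 [184 184 186 186 184 185 187 187 186 185 183 184 184 185 185 185 184 140]
309 [184 183 184 184 182 181 184 185 185 186 186 186 184 184 184 184 186 153]
held shift vs bottle1 px [ 0 -8] 0.9143064618110657
[0.56834392 0.08280756] [-0.59951511 -1.53902843 -0.01074028]
```

Emit:
arm_command(dp=[[-0.08, -0.2, 0], [-0.16, -0.4, 0], [-0.24, -0.6, 0], [-0.32, -0.8, 0], [-0.36, -0.9, 0]], turn=[[0, 0, 0], [0, 0, 0], [0, 0, 0], [0, 0, 0], [0, 0, 0]], jaw=[0.1, 0.1, 0.1, 0.1, 0.1])

```text
time_s: 12.48
eef_pos: [0.5776, -0.0831, 0.2522]
eef_rot: [-0.0, 0.99, -0.143, -0.001]
wrist_force: [0.4, -0.3, -0.4]
opening: 0.175
grasp_force: 58.7
```

Emit:
arm_command(dp=[[-0.08, -0.2, 0], [-0.16, -0.4, 0], [-0.22, -0.58, 0], [-0.24, -0.64, 0], [-0.24, -0.64, 0]], turn=[[0, 0, 0], [0, 0, 0], [0, 0, 0], [0, 0, 0], [0, 0, 0]], jaw=[0.1, 0.1, 0.1, 0.1, 0.1])

```text
time_s: 13.1
eef_pos: [0.5662, 0.0851, 0.2525]
eef_rot: [0.0, 0.99, -0.143, -0.0]
wrist_force: [0.4, -0.1, -0.2]
opening: 0.173
grasp_force: 58.7
```

```bash
python3 - <<'E'
from h import *
C=cal("wrist");im=camera("wrist");cv2.imwrite("pics/w8.png",im);p=get_obs()["eef_pos"];print(p)
print(todp(np.array([.568,.083,.16])-p))
c=cv2.resize(im[130:320,130:330],None,fx=3,fy=3,interpolation=cv2.INTER_CUBIC);cv2.imwrite("pics/z8.png",c)
y=np.radians(29.5);R=np.array([[np.cos(y),-np.sin(y)],[np.sin(y),np.cos(y)]])
for s in((48,48),(-48,48),(-48,-48),(48,-48),(0,0)): q=proj(C,[*(np.array([.537,.0915])+R@(np.array(s)/1000)),.092]);print(s,q.round(1),((q-[130,130])*3).round())
E
```

```text
[0.5664629  0.08408841 0.25258586]
[0.00725083 0.00213262 0.37034295]
(48, 48) [180.6 209.4] [152. 238.]
(-48, 48) [254.6 274.2] [374. 433.]
(-48, -48) [326.9 207.3] [591. 232.]
(48, -48) [252.6 134.4] [368.  13.]
(0, 0) [253.7 208.4] [371. 235.]
```

View pics/z8.png

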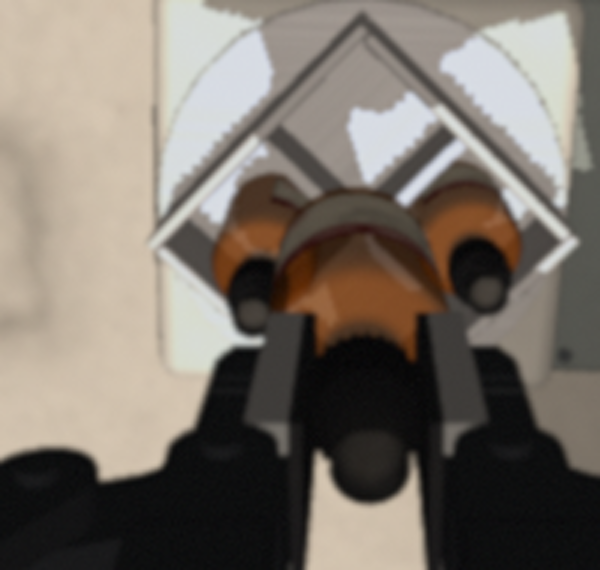

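The picture shows the second bottle over the far free cell, with both loaded bottles upright in the left and right cells. The rim corners are at (150,242), (362,12) and (576,241), so the alignment is good to about 1–2 mm.

Emit:
arm_command(dp=[[0, 0, 0.12], [0, 0, 0.25], [0, 0, 0.34], [0, 0, 0.37], [0, 0, 0.37]], turn=[[0, 0, 0], [0, 0, 0], [0, 0, 0], [0, 0, 0], [0, 0, 0]], jaw=[0.1, 0.1, 0.1, 0.1, 0.1])

```text
time_s: 13.78
eef_pos: [0.5667, 0.0836, 0.1605]
eef_rot: [0.0, 0.989, -0.145, -0.0]
wrist_force: [0.8, 0.2, -0.8]
opening: 0.173
grasp_force: 58.7
```

Emit:
arm_command(dp=[[0, 0, 0.02], [0, 0, 0.04], [0, 0, 0.05]], turn=[[0, 0, 0], [0, 0, 0], [0, 0, 0]], jaw=[0.1, 0.1, 0.1])

```text
time_s: 14.15
eef_pos: [0.5665, 0.0847, 0.148]
eef_rot: [0.0, 0.99, -0.144, 0.0]
wrist_force: [-1.1, 1.6, -0.6]
opening: 0.173
grasp_force: 58.7
```

Emit:
arm_command(dp=[[-0.006, -0.006, 0], [-0.006, -0.006, 0.03], [-0.006, -0.006, 0.06], [-0.006, -0.006, 0.09], [-0.006, -0.006, 0.1]], turn=[[0, 0, 0], [0, 0, 0], [0, 0, 0], [0, 0, 0], [0, 0, 0]], jaw=[0.1, 0.1, 0.1, 0.1, 0.1])

```text
time_s: 14.78
eef_pos: [0.5651, 0.0864, 0.1221]
eef_rot: [0.0, 0.99, -0.144, -0.001]
wrist_force: [0.4, -0.8, -0.3]
opening: 0.167
grasp_force: 58.7
```

Emit:
arm_command(dp=[[0, 0, 0.006], [0, 0, 0.012], [0, 0, 0.012]], turn=[[0, 0, 0], [0, 0, 0], [0, 0, 0]], jaw=[0.1, 0.1, 0.1])

```text
time_s: 15.15
eef_pos: [0.5665, 0.0863, 0.1216]
eef_rot: [0.0, 0.99, -0.144, 0.001]
wrist_force: [-2.4, -0.6, 7.1]
opening: 0.173
grasp_force: 59.5
```

Contact with the cell floor (7 N). Next I release and lift.

Emit:
arm_command(dp=[[0, 0, -0.004], [0, 0, -0.004], [0, 0, -0.004], [0, 0, -0.004]], turn=[[0, 0, 0], [0, 0, 0], [0, 0, 0], [0, 0, 0]], jaw=[0.22, 0.3, 0.38, 0.38])

```text
time_s: 15.65
eef_pos: [0.5654, 0.0865, 0.1209]
eef_rot: [0.0, 0.99, -0.144, -0.0]
wrist_force: [0.3, 0.5, 0.2]
opening: 0.38
grasp_force: 0.0
```

Emit:
arm_command(dp=[[0, 0, -0.1], [0, 0, -0.25], [0, 0, -0.4], [0, 0, -0.52], [0, 0, -0.52]], turn=[[0, 0, 0], [0, 0, 0], [0, 0, 0], [0, 0, 0], [0, 0, 0]], jaw=[0.38, 0.38, 0.38, 0.38, 0.38])

```text
time_s: 16.27
eef_pos: [0.5672, 0.0865, 0.254]
eef_rot: [-0.0, 0.99, -0.144, 0.003]
wrist_force: [0.1, -0.3, -0.7]
opening: 0.379
grasp_force: 0.0
```

```bash
python3 - <<'E'
from h import *
C=cal("wrist");im=camera("wrist");b=camera("side");a=camera("scene");cv2.imwrite("pics/w9.png",im);cv2.imwrite("pics/sd9.png",b);cv2.imwrite("pics/sc9.png",a);p=get_obs()["eef_pos"];print(p)
g=cv2.cvtColor(im,cv2.COLOR_BGR2GRAY);hsv=cv2.cvtColor(im,cv2.COLOR_BGR2HSV)
m=(g<50).astype(np.uint8);n,l,st,ce=cv2.connectedComponentsWithStats(m)
for i in range(1,n):
  if 150<st[i,4]<1500: print("dark",st[i],ce[i].round(1),onz(C,*ce[i],.136).round(3))
m=cv2.inRange(hsv,(3,110,40),(18,255,220));n,l,st,ce=cv2.connectedComponentsWithStats(m)
for i in range(1,n):
  if st[i,4]>100: print("brown",st[i],ce[i].round(1),onz(C,*ce[i],.1).round(3))
# pad in side (dark blob)
gs=cv2.cvtColor(b,cv2.COLOR_BGR2GRAY);S=cal("side")
m=(gs[185:225,210:250]<60).astype(np.uint8);n,l,st,ce=cv2.connectedComponentsWithStats(m)
for i in range(1,n):
  if st[i,4]>20: print("pad side",st[i],ce[i]+[210,185],onz(S,*(ce[i]+[210,185]),.095))
# pad expected from deck corner estimates
D=np.array([onz(S,210+(x-440+.5)/4-.5,150+(y+.5)/4-.5,.023)[:2] for x,y in((457,336),(690,370))]);print(D,np.degrees(np.arctan2(*(D[1]-D[0])[::-1])))
E
```

```text
[0.5647691  0.08651345 0.24954712]
dark [368 141  15  33 293] [374.3 155.9] [ 0.566 -0.012  0.136]
dark [239 179  21  24 325] [249.3 189.8] [0.568 0.088 0.136]
dark [ 385  243   35   35 1116] [402.1 260.7] [ 0.471 -0.018  0.136]
brown [232 164  35  36 693] [249.  178.7] [0.569 0.089 0.1  ]
brown [203 190  35  42 790] [220.9 210.5] [0.548 0.121 0.1  ]
brown [270 192  36  37 742] [285.6 207.1] [0.534 0.064 0.1  ]
pad side [ 11  11  14  13 113] [227.72566372 201.77876106] [ 0.44372491 -0.0381926   0.095     ]
[[ 0.40451871 -0.07211618]
 [ 0.54638993 -0.12127434]] -19.111120198966535
```

```bash
python3 - <<'E'
from h import *
C=cal("wrist");p=get_obs()["eef_pos"]
g=cv2.cvtColor(cv2.imread("pics/w9.png"),cv2.COLOR_BGR2GRAY)
m=(g[240:280,380:425]<50);ys,xs=np.nonzero(m)
(c,s,a)=cv2.minAreaRect(np.stack([xs+380,ys+240],1).astype(np.float32));print(c,s,a)
X=onz(C,*c,.098);print(X,todp(np.array([.443,-.034,.16])-p))
E
```

```text
(402.2919921875, 260.4913330078125) (33.76237106323242, 34.09541702270508) 2.38594388961792
[ 0.44670795 -0.02985444  0.098     ] [-0.32882269  0.60064435  0.35919393]
```

Emit:
arm_command(dp=[[-0.1, 0.18, 0], [-0.2, 0.36, 0], [-0.3, 0.54, 0], [-0.325, 0.6, 0.1], [-0.325, 0.6, 0.2]], turn=[[0, 0, 0], [0, 0, 0], [0, 0, 0], [0, 0, 0], [0, 0, 0]], jaw=[0, 0, 0, 0, 0])

```text
time_s: 17.05
eef_pos: [0.4435, -0.0349, 0.1992]
eef_rot: [-0.0, 0.989, -0.145, -0.001]
wrist_force: [0.7, -0.2, 0.2]
opening: 0.002
grasp_force: 0.0
```

Emit:
arm_command(dp=[[0, 0, 0.1], [0, 0, 0.2], [0, 0, 0.3], [0, 0, 0.34], [0, 0, 0.34]], turn=[[0, 0, 0], [0, 0, 0], [0, 0, 0], [0, 0, 0], [0, 0, 0]], jaw=[0, 0, 0, 0, 0])

```text
time_s: 17.68
eef_pos: [0.444, -0.0338, 0.115]
eef_rot: [-0.0, 0.99, -0.144, -0.001]
wrist_force: [-0.9, 0.1, 1.0]
opening: 0.002
grasp_force: 0.0
```

Emit:
arm_command(dp=[[0, 0, 0.03], [0, 0, 0.06], [0, 0, 0.08], [0, 0, 0.1], [0, 0, 0.1]], turn=[[0, 0, 0], [0, 0, 0], [0, 0, 0], [0, 0, 0], [0, 0, 0]], jaw=[0, 0, 0, 0, 0])

```text
time_s: 18.3
eef_pos: [0.445, -0.0341, 0.091]
eef_rot: [-0.0, 0.99, -0.144, -0.0]
wrist_force: [-0.5, 0.1, 5.6]
opening: -0.002
grasp_force: 2.1
```

Emit:
arm_command(dp=[[0, 0, 0.02], [0, 0, 0.04], [0, 0, 0.06], [0, 0, 0.075], [0, 0, 0.075]], turn=[[0, 0, 0], [0, 0, 0], [0, 0, 0], [0, 0, 0], [0, 0, 0]], jaw=[0, 0, 0, 0, 0])

```text
time_s: 18.92
eef_pos: [0.444, -0.0338, 0.0721]
eef_rot: [-0.0, 0.99, -0.144, -0.001]
wrist_force: [-4.5, 2.2, 6.7]
opening: 0.0
grasp_force: 3.8
```

```bash
python3 - <<'E'
from h import *
b=camera("side");a=camera("scene");o=get_obs();print(o["eef_pos"],o["wrist_force"])
c=np.zeros((480,800,3),np.uint8)
c[:,:480]=cv2.resize(b[140:240,210:310],(480,480),interpolation=cv2.INTER_CUBIC)
c[:320,480:]=cv2.resize(a[170:250,205:285],(320,320),interpolation=cv2.INTER_CUBIC)
cv2.imwrite("pics/fin.png",c)
E
```

```text
[ 0.44407392 -0.03383213  0.07229414] [-4.69891427  1.211321    7.40457491]
```

View pics/fin.png

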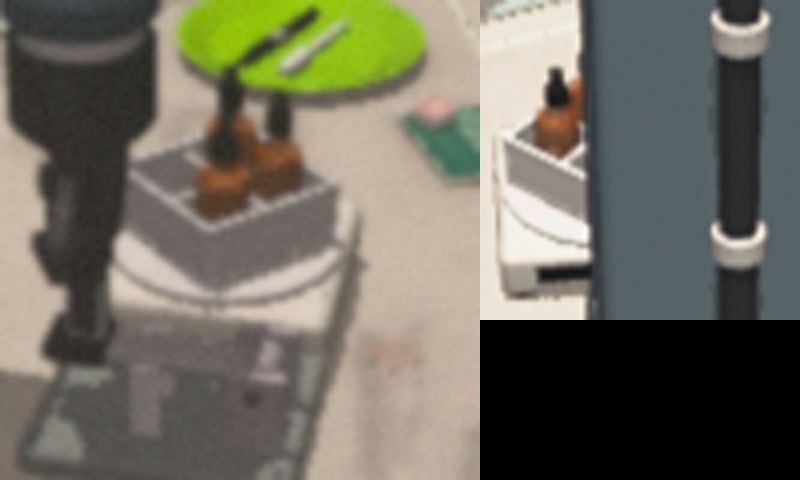

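The final view shows three bottles upright in the carrier, the fingers on the pad at (80,335), and the lever bar level with the fin at (200,345). I hold this pose for over a second.

Emit:
arm_command(dp=[[0, 0, 0], [0, 0, 0], [0, 0, 0], [0, 0, 0], [0, 0, 0]], turn=[[0, 0, 0], [0, 0, 0], [0, 0, 0], [0, 0, 0], [0, 0, 0]], jaw=[0, 0, 0, 0, 0])

```text
time_s: 19.65
eef_pos: [0.4441, -0.0338, 0.0724]
eef_rot: [-0.0, 0.99, -0.144, -0.001]
wrist_force: [-5.6, 1.8, 7.5]
opening: -0.001
grasp_force: 3.8
```

Emit:
arm_command(dp=[[0, 0, 0], [0, 0, 0], [0, 0, 0], [0, 0, 0], [0, 0, 0]], turn=[[0, 0, 0], [0, 0, 0], [0, 0, 0], [0, 0, 0], [0, 0, 0]], jaw=[0, 0, 0, 0, 0])

```text
time_s: 20.27
eef_pos: [0.4441, -0.0338, 0.0724]
eef_rot: [-0.0, 0.99, -0.144, -0.001]
wrist_force: [-5.6, 1.4, 7.7]
opening: 0.001
grasp_force: 3.8
```

Emit:
arm_command(dp=[[0, 0, 0], [0, 0, 0], [0, 0, 0], [0, 0, 0]], turn=[[0, 0, 0], [0, 0, 0], [0, 0, 0], [0, 0, 0]], jaw=[0, 0, 0, 0])

```text
time_s: 20.78
eef_pos: [0.4441, -0.0338, 0.0724]
eef_rot: [-0.0, 0.99, -0.144, -0.001]
wrist_force: [-4.7, 2.0, 8.8]
opening: -0.001
grasp_force: 3.8
```

```bash
python3 -c "
from h import *
o=get_obs();print(o['eef_pos'],o['wrist_force']);print(hand_in())"
```

```text
[ 0.44405622 -0.03381623  0.07235621] [-4.65927251  2.00672577  8.76648861]
the job is handed in; nothing more can be done
None
```

I set both dropper bottles upright in the carrier, then pressed the lever level and held it there (fingertips at 72 mm, about 8 N); I handed the job in at about 21 s while still holding it, and no verdict came back.

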